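# Slide the cup rack up the step onto the drainboard

## Task

Take the yellow cup rack by its handle and slide it, with both steel cups standing on it, up over the step onto the raised drainboard: let the nose climb onto the board while the tail still rests on the counter, then bring the tail up and slide the whole rack home between the side cheeks until it gently touches the blue stop bar at the back. Slide it rather than carry it, do not ram the step or the stop, keep the cups standing in place, leave the jug, teapot and cartridge box alone, and let go at the end.

Things in the scene. Friction and masses are not known exactly. Their poses are not given: they have to be found in the camera images.
- rack: yellow plastic cup rack, loose, 0.3-0.55 kg without cups: flat-bottomed tray 150 mm wide (its x) by 200 mm long (its y), floor 6 mm thick, rim 18 mm high. Origin at the centre of its underside. The +y end is the nose (climbs the step first), the -y end the tail, with a loop handle over it. Low walls make two pockets in the front half, one per cup; the pockets end 14 mm behind the centre
- rack_grip (a point): centre of the rack's grip bar, 86 mm behind the rack's origin (-y) and 76 mm above its underside. The bar runs along the rack's x, 95 mm long, 16 mm thick (along the rack's y), 24 mm high; opening beneath it 70 mm wide between two posts. 64 mm are free between bar and pockets. Pinch it from above with fingers closing along the rack's y
- rack_nose (a point): middle of the rack's lower front edge, 100 mm ahead of the rack's origin (+y), on its underside
- rack_tail (a point): middle of the rack's lower rear edge, 100 mm behind the rack's origin (-y), on its underside; it starts on the counter (height 0). The rack slides on counter and board with a friction of roughly 0.4 to 0.75 of the load
- cup_a: stainless cup, 60 mm across the rim, 75 mm high, 0.1 kg, standing loose in the rack pocket at the rack's x = -36 mm, y = 43 mm. Origin at the centre of its foot
- cup_b: the same cup in the pocket at the rack's x = +36 mm, y = 43 mm
- ledge: raised steel drainboard, fixed: slab 200 mm wide (its x), 260 mm long (its y), flat top 14 mm above its origin. Origin: centre of its underside, which is let 0 to 5 mm into the counter, so the step is 9 to 14 mm high. The front edge (y = -130 mm) is a square step. Two dark side cheeks, 12 mm above the top, 176 mm apart, run from y = -70 mm to the back. Over 25 N from the rack counts as ramming
- ledge_step (a point): middle of the top edge of the step, where the rack must climb: 130 mm before the drainboard's origin (-y), on its top face. The rack is to travel along the drainboard's +y
- ledge_back (a point): point on the drainboard's top, on its midline, 75 mm past its origin (+y): the foremost place where the front face of the blue stop bar can stand. The bar (160 mm long, 13 mm high above the top, rigid) is set 0 to 40 mm behind this point, differently each time; its setting is not reported and must be found by touch. Over 20 N from the rack on it counts as ramming
- jug: white water filter jug with blue clip lid, 132 mm wide, 230 mm high; leave it alone. Origin at the centre of its foot
- teapot: white porcelain teapot, 117 mm wide and 113 mm high, spout and handle along its y; leave it alone. Origin at the centre of its foot
- cartridge_box: cardboard box 90 x 130 x 75 mm with a half open flap; leave it alone. Origin at the centre of its underside
Things that resemble listed ones, but are neither listed nor needed, are in the scene too. What is shaped like the cup_b but orange is not meant.

How it is judged:
By the outcome, as a careful person would: the job done as asked, in the order asked, and still so for the second after the job is handed in, with the robot touching nothing.
It also fails if it takes over 72 s, if anything falls off the work surface, if the arm or the gripper's body presses on something with over 40 N, if the wrist force passes 120 N, or if a joint passes its speed limit or range.

## Robot

A 7-joint arm with a two-finger parallel gripper is mounted at the origin on the work surface. World frame = base frame: x ahead of the robot, y to its left, z up, the work surface at z = 0. Lengths are in m, angles in rad, forces in N, time in s.
With the tool pointing down it reaches from about 0.425 to 0.925 m from the base axis. Payload 6.8 kg.
Tool frame: the origin (TCP) lies between the finger pads; the fingertips stand 14 mm ahead of it and the grasp point (between the pads) lies 5 mm behind it; z points along the fingers, y is the line along which they close (so a half turn about z gives the same grasp; the last joint's range is limited). The gripper opens to 85 mm and grips with 20 to 120 N. Pads are 22 mm wide; open, the fingers measure 114 mm over their backs; the gripper's body (76 mm by 85 mm) begins 54 mm behind the grasp point. The pads swing forward as they close: fully open they stand 13 mm farther back than shut.
Start: joints at [-1.387, 0.477, 0.022, 1.555, -0.011, 1.109, -0.083], TCP at [0.194, 0.646, 0.245] pointing down, gripper open.
Joint ranges: [-2.96, 2.96], [-0.34, 2.1], [-1.41, 1.46], [0.24, 2.44], [-1.37, 4.51], [0.17, 1.92], [-2.96, 2.96]. Speed limits (rad/s): [2.39, 2.39, 3.14, 3.14, 3.14, 3.14, 3.14].

## Interface

Orientations are given as [roll, pitch, yaw] about the fixed x, y, z axes, in that order (R = Rz(yaw) Ry(pitch) Rx(roll)).
In Python, from plant import monitor, imaging, order gives the robot as it stands.
- The arm moves only by the shell command python3 -m crank 'ROWS' [FORCE]. ROWS is JSON, a list of rows, each an object of numbers: "x", "y", "z": the shift along the tool's x, y, z in m; "ax", "ay", "az": the turn, a rotation vector about the tool's x, y, z in rad; "claw": the opening, from 0 (shut) to 1 (fully open). In form: [{"x": .., "y": .., "z": .., "ax": .., "ay": .., "az": .., "claw": ..}, ...]. A call has 1 to 5 rows; each row is the pose to reach, as a shift and turn from the pose commanded when the call began, along the tool's axes at that moment; what a row does not reach only later rows make up. A row lasts 1/12 s, in which the tool goes at most 41.7 mm and 7.16 degrees, less where a joint would pass 70% of its speed; a pose out of reach is approached as far as the arm can. A call with a gripper value outside its range is refused whole. The fingers move at their own pace and stop on an object; FORCE is the grip in N (left out, the last holds). Time passes only in rows, so rows that repeat a pose let the fingers close. It gives the time, the measured TCP pose, the force, the opening and the grip force at its end, in the units of the state.
- monitor.get_obs(): the state, without advancing time (a new reading comes with each control period).
- imaging.snapshot(name): name is "scene" or "top" or "wrist"; returns (picture, depth): 420x560x3 uint8, blue, green, red; 420x560 float32, m along the optical axis (not along the pixel's ray), 0 where there is no reading.
- imaging.get_calibration(name): a dict with "fx", "fy", "cx", "cy" (pixels), "extrinsics" (4x4, takes a point from world to camera coordinates); the wrist camera has in their place "mount" (4x4, takes a point from camera to tool coordinates, whose origin is the TCP and whose axes are the flange's). Camera axes: x right, y down, z forward; pixel columns grow to the right and rows downward; lengths in m; the calibration is good to about 2 mm. A picture is of the moment at which its call begins: read the wrist's pose just before it. get_calibration takes no time and is no camera call.
- order.finish_job(): hands the job in; it is judged then, once.
The state is a dict: "time": time; "joint_positions": joint angles; "qvel": joint speeds; "joint_efforts": joint torques, N m; "position": TCP position; "orientation": TCP orientation; "contact_force": force on the tool from outside, world axes, zero at the start; "moment": the same for the moment, N m; "finger_gap": finger opening in m; "gripper_force": force on a finger pad.
Only numpy, scipy, OpenCV 4.12 (cv2) and the standard library are available. Lean on these libraries where they do the work, as an engineer would, in place of code of your own. Each camera call takes 0.05 s, during which the arm holds its last target. There are 200 camera calls.

## Working session

There is one attempt and no reset: what is moved stays moved. The work goes in short steps, Python scripts to look and compute and a shell command to move; the robot and the scene stay as the last step left them, time stands still between calls to the robot, and variables do not carry over. Pictures are saved under pics/ and viewed, at most 10 in all, crops included, and the job is handed in when it is done.

```bash
ls; mkdir -p pics
python3 - <<'E'
from plant import monitor, imaging
import cv2, numpy as np
o=monitor.get_obs(); print({k:np.round(v,3).tolist() for k,v in o.items()})
for n in("scene","top"):
    p,d=imaging.snapshot(n); cv2.imwrite(f"pics/{n}0.png",p); np.save(f"pics/{n}0.npy",d)
    c=imaging.get_calibration(n); print(n,{k:np.round(v,3).tolist() for k,v in c.items()})
print(imaging.get_calibration("wrist"))
a=[cv2.imread(f"pics/{n}0.png") for n in("scene","top")]
E
```

```text
pics
{'time': 0.0, 'joint_positions': [-1.387, 0.478, 0.022, 1.556, -0.011, 1.109, -0.083], 'qvel': [-0.002, 0.002, 0.0, -0.001, 0.001, 0.0, 0.001], 'joint_efforts': [-0.001, -59.648, 1.608, -28.119, 0.012, 0.01, -0.0], 'position': [0.194, 0.646, 0.244], 'orientation': [-3.14, 0.0, 2.85], 'contact_force': [-0.575, 0.047, 0.242], 'moment': [0.031, 0.064, 0.033], 'gripper_force': 0.0, 'finger_gap': 0.085}
scene {'fx': 495.731, 'fy': 495.731, 'cx': 283.61, 'cy': 215.803, 'extrinsics': [[0.43, 0.903, -0.022, -0.363], [0.534, -0.274, -0.8, -0.223], [-0.728, 0.332, -0.599, 1.579], [0.0, 0.0, 0.0, 1.0]]}
top {'fx': 482.488, 'fy': 482.488, 'cx': 282.748, 'cy': 206.47, 'extrinsics': [[0.012, -1.0, 0.027, 0.092], [-0.997, -0.014, -0.073, 0.61], [0.073, -0.026, -0.997, 1.153], [0.0, 0.0, 0.0, 1.0]]}
{'fx': 344.20596604338533, 'fy': 344.20596604338533, 'cx': 275.6825177330974, 'cy': 204.27769351297817, 'mount': array([[ 8.63003177e-04, -9.52713559e-01, -3.03868607e-01,
         7.70251206e-02],
       [ 9.99999218e-01,  1.09737938e-03, -6.00541502e-04,
         9.69377041e-04],
       [ 9.05603174e-04, -3.03867851e-01,  9.52713760e-01,
        -1.28337060e-01],
       [ 0.00000000e+00,  0.00000000e+00,  0.00000000e+00,
         1.00000000e+00]])}
```

View pics/top0.png

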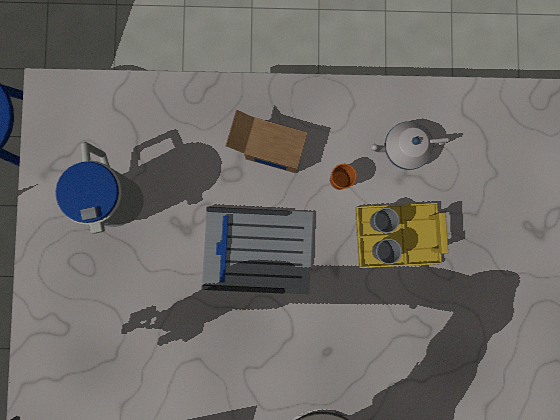

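View pics/scene0.png

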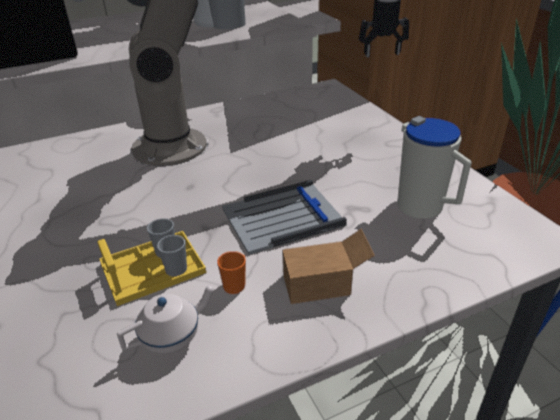

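The top view has one yellow rack, centred near (402,236), with its handle bar near (445,232). The steel cups are at (384,220) and (387,250). The drainboard is near (260,248), with its blue bar at x≈222 and its open front edge at x≈314. The orange cup at (343,177) is the decoy. The scene view agrees: rack (152,265), board (285,215).

```bash
cat > h.py <<'E'
import numpy as np, cv2
from plant import monitor, imaging
from scipy.spatial.transform import Rotation as R
def cloud(d,c,T=None):
    v,u=np.mgrid[:d.shape[0],:d.shape[1]]
    P=np.stack([(u-c['cx'])/c['fx']*d,(v-c['cy'])/c['fy']*d,d],-1)
    W=np.linalg.inv(c['extrinsics']) if T is None else T
    Q=P@W[:3,:3].T+W[:3,3]; Q[d<=0]=np.nan; return Q
def rect(P):
    r=cv2.minAreaRect(P[:,:2].astype(np.float32)*1000); return np.round(r[0],1),np.round(r[1],1),round(r[2],2)
E
python3 - <<'E'
from h import *
for n in("top","scene"):
    p=cv2.imread(f"pics/{n}0.png"); d=np.load(f"pics/{n}0.npy"); c=imaging.get_calibration(n)
    Q=cloud(d,c); h=cv2.cvtColor(p,cv2.COLOR_BGR2HSV); z=Q[...,2]
    Y=cv2.inRange(h,(20,120,50),(34,255,255))>0
    m=cv2.connectedComponentsWithStats(Y.astype(np.uint8)); k=1+np.argmax(m[2][1:,4]); Y=m[1]==k
    print(n,"table z",np.nanmedian(z[330:,:150]) if n=="top" else np.nanmedian(z[220:260,20:90]))
    P=Q[Y&(z<.03)&(z>.0)]; print("rack low",rect(P),"zpct",np.round(np.nanpercentile(P[:,2],[5,50,95]),4))
    P=Q[Y&(z>.06)]; print("bar",rect(P),len(P),np.round(np.nanpercentile(P[:,2],[5,50,95]),4))
    B=cv2.inRange(h,(105,120,40),(125,255,255))>0
    inr=(np.abs(Q[...,0]-.52)<.15)&(np.abs(Q[...,1]-.14)<.18)
    P=Q[B&inr&(z<.05)]; print("blue",rect(P),len(P),np.round(np.nanpercentile(P[:,2],[5,50,95]),4))
    P=Q[inr&(z>.006)&(z<.05)&~Y]; print("ledge",rect(P),len(P))
    P=Q[inr&(z>.006)&(z<.017)&~Y]; print("ledgetop z",np.round(np.nanpercentile(P[:,2],[5,50,95]),4))
    D=inr&(h[...,2]<45)&(z>.017)
    L=cv2.connectedComponentsWithStats(D.astype(np.uint8))
    for k in range(1,L[0]):
        if L[2][k,4]>60: P=Q[L[1]==k]; print("cheek",rect(P),len(P),np.round(np.median(P[:,2]),4),np.round(cv2.fitLine(P[:,:2].astype(np.float32),cv2.DIST_HUBER,0,.01,.01).ravel(),4))
E
```

```text
top table z -0.0002843217056267555
rack low (array([ 543.4, -186.7]), array([152.3, 207.3]), 3.47) zpct [0.0028 0.007  0.0193]
bar (array([ 542.8, -202.2]), array([153.4, 120.2]), 89.67) 389 [0.0703 0.0869 0.0913]
blue (array([505.3, 246.9]), array([ 23.1, 156.5]), 87.86) 392 [0.0162 0.0233 0.0273]
ledge (array([523.5, 142.4]), array([353.7, 298.4]), 88.23) 8791
ledgetop z [0.0073 0.0109 0.0147]
cheek (array([409.5, 191.3]), array([194.5,  12.6]), 87.79) 391 0.0222 [0.0341 0.9994 0.4097 0.187 ]
scene table z 0.0003372365043504688
rack low (array([ 513.4, -187.7]), array([217.5, 199.5]), 3.07) zpct [0.0038 0.0072 0.019 ]
bar (array([ 550.8, -271.2]), array([97.7, 16. ]), 3.44) 304 [0.0676 0.0875 0.0897]
blue (array([502.2, 245.4]), array([ 24.2, 173. ]), 87.98) 279 [0.0143 0.0224 0.0254]
ledge (array([536.3, 126.6]), array([326.1, 275.3]), 88.34) 5312
ledgetop z [0.008  0.0107 0.014 ]
cheek (array([414.1, 189.9]), array([191.4,  12.5]), 88.2) 159 0.0205 [0.0403 0.9992 0.4149 0.1958]
```

Everything is identified and there is only one rack and one board. Next I move over the board for a close wrist view.

```bash
python3 -m crank '[{"x":-0.025,"y":-0.028,"z":-0.02,"claw":0.7},{"x":-0.05,"y":-0.058,"z":-0.04,"claw":0.7},{"x":-0.078,"y":-0.088,"z":-0.055,"claw":0.7},{"x":-0.106,"y":-0.119,"z":-0.055,"claw":0.7},{"x":-0.134,"y":-0.15,"z":-0.055,"claw":0.7}]'
python3 -m crank '[{"x":-0.027,"y":-0.03,"claw":0.7},{"x":-0.054,"y":-0.06,"claw":0.7},{"x":-0.081,"y":-0.09,"claw":0.7},{"x":-0.108,"y":-0.12,"claw":0.7},{"x":-0.134,"y":-0.15,"claw":0.7}]'
python3 -m crank '[{"x":-0.027,"y":-0.03,"az":-0.07,"claw":0.7},{"x":-0.054,"y":-0.06,"az":-0.14,"claw":0.7},{"x":-0.081,"y":-0.09,"az":-0.21,"claw":0.7},{"x":-0.108,"y":-0.12,"az":-0.28,"claw":0.7},{"x":-0.134,"y":-0.15,"az":-0.35,"claw":0.7}]'
python3 -m crank '[{"claw":0.7},{"claw":0.7}]'
cat >> h.py <<'E'
def wrist(name):
    o=monitor.get_obs(); p,d=imaging.snapshot("wrist"); c=imaging.get_calibration("wrist")
    T=np.eye(4); T[:3,:3]=R.from_euler('xyz',o['orientation']).as_matrix(); T[:3,3]=o['position']
    cv2.imwrite(f"pics/{name}.png",p); Q=cloud(d,c,T@c['mount']); np.save(f"pics/{name}.npy",Q); return p,Q,o
E
python3 -c "
from h import *
p,Q,o=wrist('w1');print(o['position'],o['orientation'],o['finger_gap'],np.linalg.norm(o['qvel']))"
```

```text
[0.19407486 0.6459586  0.24445056] [-3.13995688e+00  1.32795921e-04  2.84979492e+00] 0.08557230403196654 0.004319287908012735$[0]: bad value
$[0]: bad value
$[0]: bad value
$[0]: bad value
```

View pics/w1.png

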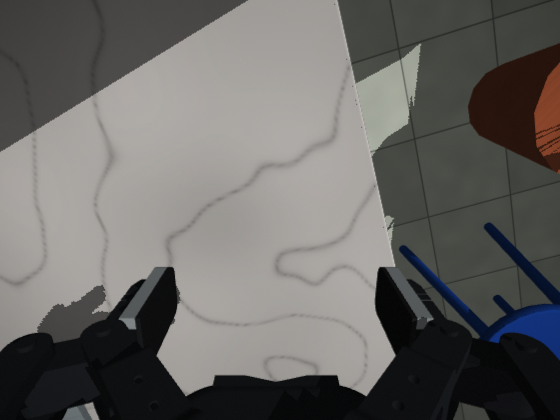

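Nothing moved because the rows were refused; probably every key must be present. The picture shows only the bare counter at the start pose.

```bash
python3 -m crank '[{"x":-0.025,"y":-0.028,"z":-0.02,"ax":0,"ay":0,"az":0,"claw":0.7},{"x":-0.05,"y":-0.058,"z":-0.04,"ax":0,"ay":0,"az":0,"claw":0.7},{"x":-0.078,"y":-0.088,"z":-0.055,"ax":0,"ay":0,"az":0,"claw":0.7},{"x":-0.106,"y":-0.119,"z":-0.055,"ax":0,"ay":0,"az":0,"claw":0.7},{"x":-0.134,"y":-0.15,"z":-0.055,"ax":0,"ay":0,"az":0,"claw":0.7}]'
```

```text
time: 0.57
position: [0.278, 0.4676, 0.3013]
orientation: [3.139, 0.0, 2.85]
contact_force: [0.6, -0.0, 0.5]
finger_gap: 0.0594
gripper_force: 0.0
```

```bash
python3 -m crank '[{"x":-0.027,"y":-0.03,"z":0,"ax":0,"ay":0,"az":0,"claw":0.7},{"x":-0.054,"y":-0.06,"z":0,"ax":0,"ay":0,"az":0,"claw":0.7},{"x":-0.081,"y":-0.09,"z":0,"ax":0,"ay":0,"az":0,"claw":0.7},{"x":-0.108,"y":-0.12,"z":0,"ax":0,"ay":0,"az":0,"claw":0.7},{"x":-0.134,"y":-0.15,"z":0,"ax":0,"ay":0,"az":0,"claw":0.7}]'
python3 -m crank '[{"x":-0.027,"y":-0.03,"z":0,"ax":0,"ay":0,"az":-0.07,"claw":0.7},{"x":-0.054,"y":-0.06,"z":0,"ax":0,"ay":0,"az":-0.14,"claw":0.7},{"x":-0.081,"y":-0.09,"z":0,"ax":0,"ay":0,"az":-0.21,"claw":0.7},{"x":-0.108,"y":-0.12,"z":0,"ax":0,"ay":0,"az":-0.28,"claw":0.7},{"x":-0.134,"y":-0.15,"z":0,"ax":0,"ay":0,"az":-0.35,"claw":0.7}]'
python3 -m crank '[{"x":0,"y":0,"z":0,"ax":0,"ay":0,"az":0,"claw":0.7},{"x":0,"y":0,"z":0,"ax":0,"ay":0,"az":0,"claw":0.7}]'
python3 -c "
from h import *
p,Q,o=wrist('w2');print(o['position'],o['orientation'],o['finger_gap'],np.linalg.norm(o['qvel']))"
```

```text
time: 0.98
position: [0.3628, 0.2844, 0.3002]
orientation: [3.141, -0.0, 2.85]
contact_force: [1.2, 0.4, 0.1]
finger_gap: 0.06
gripper_force: 0.0
time: 1.4
position: [0.4479, 0.1023, 0.3004]
orientation: [3.141, 0.0, -3.08]
contact_force: [1.3, 0.9, -0.0]
finger_gap: 0.0598
gripper_force: 0.0
time: 1.57
position: [0.448, 0.1021, 0.3003]
orientation: [-3.142, -0.0, -3.089]
contact_force: [-0.8, 1.6, -0.3]
finger_gap: 0.0599
gripper_force: 0.0
[0.44803995 0.10207594 0.30026186] [-3.14157021e+00 -5.39625294e-05 -3.08918997e+00] 0.05985419603884791 0.08473139374854241
```

View pics/w2.png

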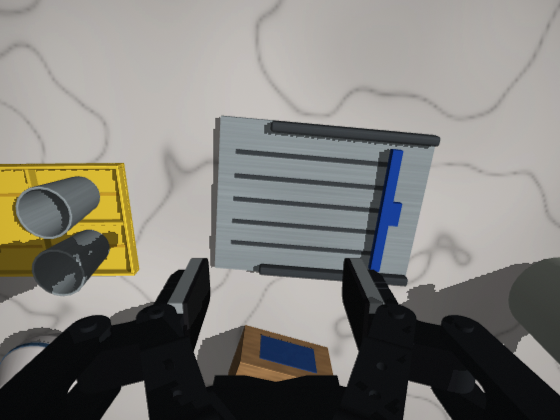

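The wrist view shows the board with its front edge from (218,117) to (213,266), cheeks from (272,127) to (438,141) and (260,269) to (405,280), and the blue bar's front face from (390,150) to (374,270). The rack's nose corners are at (124,163) and (136,273).

Run:
```python
from h import *
p=cv2.imread("pics/w2.png"); Q=np.load("pics/w2.npy"); z=Q[...,2]; h=cv2.cvtColor(p,cv2.COLOR_BGR2HSV)
print("table",np.nanmedian(z[20:100,60:220]),"board",np.nanmedian(z[160:172,240:370]),np.nanmedian(z[205:215,240:360]))
c=imaging.get_calibration("wrist")
def at(u,v): return np.round(np.nanmedian(Q[v-1:v+2,u-1:u+2].reshape(-1,3),0),4)
# front edge per row: leftmost px with z>0.006
E=[];F=[]
for v in range(125,262,4):
    r=np.where((z[v,195:300]>.0085))[0]
    if len(r): E.append(Q[v,195+r[1],:2])
    b=np.where((h[v,330:430,0]>105)&(h[v,330:430,0]<125)&(h[v,330:430,1]>120)&(z[v,330:430]>.018))[0]
    if len(b): F.append(Q[v,330+b[1]])
def fit(P): return np.round(cv2.fitLine(np.array(P,np.float32)[:,:2],cv2.DIST_HUBER,0,.001,.001).ravel(),4)
print("front",fit(E)); print("stop",fit(F),np.median(np.array(F)[:,2]))
m=((h[...,2]<60)&(z>.017)&(z<.032)).astype(np.uint8); m[:,:240]=0; m[:,445:]=0
L=cv2.connectedComponentsWithStats(m)
for k in range(1,L[0]):
    if L[2][k,4]>200: P=Q[L[1]==k]; print("cheek",L[2][k],rect(P),fit(P),np.median(P[:,2]))
```

```text
table -2.801494142934402e-05 board 0.01056367627683047 0.010651419398341466
front [ 0.9994 -0.0346  0.4747  0.0332]
stop [ 0.9994 -0.0352  0.4971  0.2368] 0.02312185827208374
cheek [271 121 167  25 522] (array([413.9, 192.6]), array([197.2,  11.7]), 85.64) [0.0313 0.9995 0.4136 0.18  ] 0.021988670695176127
```

```bash
python3 -m crank '[{"x":-0.006,"y":-0.037,"z":0,"ax":0,"ay":0,"az":0,"claw":0.7},{"x":-0.012,"y":-0.075,"z":0,"ax":0,"ay":0,"az":0,"claw":0.7},{"x":-0.018,"y":-0.113,"z":0,"ax":0,"ay":0,"az":0,"claw":0.7},{"x":-0.025,"y":-0.15,"z":0,"ax":0,"ay":0,"az":0,"claw":0.7},{"x":-0.031,"y":-0.188,"z":0,"ax":0,"ay":0,"az":0,"claw":0.7}]'
python3 -m crank '[{"x":-0.006,"y":-0.037,"z":0.01,"ax":0,"ay":0,"az":0,"claw":0.7},{"x":-0.012,"y":-0.075,"z":0.02,"ax":0,"ay":0,"az":0,"claw":0.7},{"x":-0.018,"y":-0.113,"z":0.03,"ax":0,"ay":0,"az":0,"claw":0.7},{"x":-0.025,"y":-0.15,"z":0.04,"ax":0,"ay":0,"az":0,"claw":0.7},{"x":-0.031,"y":-0.188,"z":0.05,"ax":0,"ay":0,"az":0,"claw":0.7}]'
python3 -m crank '[{"x":0,"y":0,"z":0,"ax":0,"ay":0,"az":0,"claw":0.7},{"x":0,"y":0,"z":0,"ax":0,"ay":0,"az":0,"claw":0.7},{"x":0,"y":0,"z":0,"ax":0,"ay":0,"az":0,"claw":0.7}]'
python3 - <<'E'
from h import *
p,Q,o=wrist('w3');print(o['position'],o['orientation'],np.linalg.norm(o['qvel']))
z=Q[...,2]; h=cv2.cvtColor(p,cv2.COLOR_BGR2HSV); Y=cv2.inRange(h,(18,110,40),(36,255,255))>0
P=Q[Y&(z>.082)&(z<.095)]; print("bar",rect(P),np.median(P[:,2]),len(P))
P=Q[Y&(z>.012)&(z<.022)]; print("rim",rect(P),np.median(P[:,2]))
E
```

```text
time: 2.03
position: [0.4898, -0.0809, 0.3003]
orientation: [3.141, 0.0, -3.08]
contact_force: [1.5, 0.6, -0.4]
finger_gap: 0.0596
gripper_force: 0.0
time: 2.45
position: [0.5327, -0.2665, 0.2492]
orientation: [3.14, -0.0, -3.08]
contact_force: [0.3, 1.0, 1.3]
finger_gap: 0.0601
gripper_force: 0.0
time: 2.7
position: [0.532, -0.2654, 0.2496]
orientation: [3.14, -0.001, -3.082]
contact_force: [-0.0, 1.2, -0.2]
finger_gap: 0.0599
gripper_force: 0.0
[ 0.53195162 -0.26539681  0.24962839] [ 3.14017460e+00 -9.06218227e-04 -3.08169552e+00] 0.03332471683108967
bar (array([ 548. , -269.6]), array([93.9, 15.9]), 3.59) 0.08760787081382032 1846
rim (array([ 543.4, -183.8]), array([149.3, 199.7]), 3.5) 0.017504245635650867
```

View pics/w3.png

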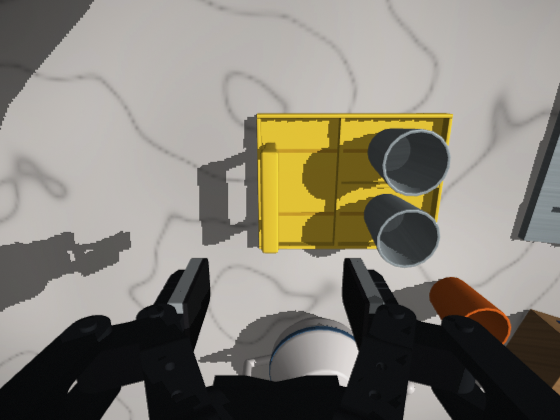

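The rack measures well (rim 149×200 mm, bar 94×16 mm, top at 87.6 mm). The bar runs from (270,145) to (270,250), and both steel cups stand in their pockets at (415,160) and (405,240). Now I descend onto it.

```bash
python3 -m crank '[{"x":-0.008,"y":-0.003,"z":0.02,"ax":0,"ay":0,"az":0,"claw":0.7},{"x":-0.016,"y":-0.005,"z":0.04,"ax":0,"ay":0,"az":0,"claw":0.7},{"x":-0.016,"y":-0.005,"z":0.07,"ax":0,"ay":0,"az":0,"claw":0.7},{"x":-0.016,"y":-0.005,"z":0.1,"ax":0,"ay":0,"az":0,"claw":0.7},{"x":-0.016,"y":-0.005,"z":0.12,"ax":0,"ay":0,"az":0,"claw":0.7}]'
python3 -m crank '[{"x":0,"y":0,"z":0.015,"ax":0,"ay":0,"az":0,"claw":0.7},{"x":0,"y":0,"z":0.03,"ax":0,"ay":0,"az":0,"claw":0.7},{"x":0,"y":0,"z":0.045,"ax":0,"ay":0,"az":0,"claw":0.7},{"x":0,"y":0,"z":0.0585,"ax":0,"ay":0,"az":0,"claw":0.7},{"x":0,"y":0,"z":0.0585,"ax":0,"ay":0,"az":0,"claw":0.7}]'
python3 -m crank '[{"x":0,"y":0,"z":0,"ax":0,"ay":0,"az":0,"claw":0.7},{"x":0,"y":0,"z":0,"ax":0,"ay":0,"az":0,"claw":0.7}]'
```

```text
time: 3.17
position: [0.5478, -0.2678, 0.1282]
orientation: [3.139, -0.001, -3.079]
contact_force: [-0.5, -0.4, -0.3]
finger_gap: 0.0596
gripper_force: 0.0
time: 3.58
position: [0.547, -0.2684, 0.0696]
orientation: [3.139, -0.003, -3.08]
contact_force: [0.3, 0.6, -0.8]
finger_gap: 0.0598
gripper_force: 0.0
time: 3.75
position: [0.5484, -0.271, 0.0727]
orientation: [-3.141, 0.001, -3.083]
contact_force: [-1.0, -0.2, -0.3]
finger_gap: 0.0598
gripper_force: 0.0
```

```bash
python3 -m crank '[{"x":0,"y":0,"z":0,"ax":0,"ay":0,"az":0,"claw":0.3},{"x":0,"y":0,"z":0,"ax":0,"ay":0,"az":0,"claw":0.25},{"x":0,"y":0,"z":0,"ax":0,"ay":0,"az":0,"claw":0.2},{"x":0,"y":0,"z":0,"ax":0,"ay":0,"az":0,"claw":0.1},{"x":0,"y":0,"z":0,"ax":0,"ay":0,"az":0,"claw":0}]' 60
python3 -m crank '[{"x":0,"y":0,"z":0,"ax":0,"ay":0,"az":0,"claw":0},{"x":0,"y":0,"z":0,"ax":0,"ay":0,"az":0,"claw":0},{"x":0,"y":0,"z":0,"ax":0,"ay":0,"az":0,"claw":0},{"x":0,"y":0,"z":0,"ax":0,"ay":0,"az":0,"claw":0}]' 100
```

```text
time: 4.17
position: [0.548, -0.2706, 0.0724]
orientation: [3.14, 0.001, -3.083]
contact_force: [-2.3, 3.6, 5.9]
finger_gap: 0.015
gripper_force: 60.1
time: 4.5
position: [0.5481, -0.2707, 0.0725]
orientation: [3.141, 0.001, -3.083]
contact_force: [-2.0, 3.5, 6.4]
finger_gap: 0.0144
gripper_force: 99.0
```

```bash
python3 -m crank '[{"x":0.001,"y":0.002,"z":-0.0004,"ax":0,"ay":0,"az":0.003,"claw":0},{"x":0.004,"y":0.008,"z":-0.0004,"ax":0,"ay":0,"az":0.01,"claw":0},{"x":0.008,"y":0.016,"z":-0.0004,"ax":0,"ay":0,"az":0.02,"claw":0},{"x":0.012,"y":0.025,"z":-0.0004,"ax":0,"ay":0,"az":0.027,"claw":0},{"x":0.016,"y":0.034,"z":-0.0004,"ax":0,"ay":0,"az":0.034,"claw":0}]'
python3 -m crank '[{"x":0.004,"y":0.007,"z":0,"ax":0,"ay":0,"az":0.007,"claw":0},{"x":0.008,"y":0.014,"z":0,"ax":0,"ay":0,"az":0.014,"claw":0},{"x":0.012,"y":0.021,"z":0,"ax":0,"ay":0,"az":0.021,"claw":0},{"x":0.016,"y":0.028,"z":0,"ax":0,"ay":0,"az":0.028,"claw":0},{"x":0.019,"y":0.035,"z":0,"ax":0,"ay":0,"az":0.034,"claw":0}]'
python3 -m crank '[{"x":0.004,"y":0.007,"z":0,"ax":0,"ay":0,"az":0.007,"claw":0},{"x":0.008,"y":0.014,"z":0,"ax":0,"ay":0,"az":0.014,"claw":0},{"x":0.012,"y":0.021,"z":0,"ax":0,"ay":0,"az":0.02,"claw":0},{"x":0.016,"y":0.027,"z":0,"ax":0,"ay":0,"az":0.025,"claw":0},{"x":0.018,"y":0.031,"z":0,"ax":0,"ay":0,"az":0.028,"claw":0}]'
python3 -m crank '[{"x":0,"y":0,"z":0,"ax":0,"ay":0,"az":0,"claw":0},{"x":0,"y":0,"z":0,"ax":0,"ay":0,"az":0,"claw":0}]'
python3 - <<'E'
from h import *
for n in ["top"]:
    p,d=imaging.snapshot(n); cv2.imwrite("pics/t2.png",p[150:330,180:480]); Q=cloud(d,imaging.get_calibration(n))
z=Q[...,2]; h=cv2.cvtColor(p,cv2.COLOR_BGR2HSV); Y=cv2.inRange(h,(18,110,40),(36,255,255))>0
P=Q[Y&(z>.012)&(z<.023)]; print("rim",rect(P),np.median(P[:,2]))
o=monitor.get_obs(); print(o['position'],o['orientation'])
E
```

```text
time: 4.92
position: [0.5296, -0.2384, 0.0726]
orientation: [-3.14, 0.001, -3.119]
contact_force: [2.4, -4.3, 0.3]
finger_gap: 0.0146
gripper_force: 98.3
time: 5.33
position: [0.5097, -0.2036, 0.0725]
orientation: [-3.141, 0.001, 3.131]
contact_force: [2.3, -5.5, 2.3]
finger_gap: 0.0149
gripper_force: 98.3
time: 5.75
position: [0.492, -0.1721, 0.0725]
orientation: [-3.141, 0.001, 3.103]
contact_force: [2.2, -4.9, 2.2]
finger_gap: 0.0146
gripper_force: 98.5
time: 5.92
position: [0.4917, -0.1715, 0.0725]
orientation: [3.14, -0.0, 3.104]
contact_force: [-0.4, -1.0, 6.4]
finger_gap: 0.0144
gripper_force: 99.2
rim (array([544.2,  13.3]), array([459.2, 214.2]), 64.12) 0.017780685291473253
[ 0.49173284 -0.17153007  0.0724987 ] [ 3.14010695e+00 -4.70273596e-04  3.10406599e+00]
```

Alignment is good: rack yaw is about −2°, on the midline, with the nose about 18 mm before the step. Next I tilt the nose up about the tail edge.

```bash
python3 -m crank '[{"x":0,"y":-0.0007,"z":-0.0001,"ax":-0.01,"ay":0,"az":0,"claw":0},{"x":0,"y":-0.0014,"z":-0.0003,"ax":-0.02,"ay":0,"az":0,"claw":0},{"x":0,"y":-0.0021,"z":-0.0004,"ax":-0.03,"ay":0,"az":0,"claw":0},{"x":0,"y":-0.0029,"z":-0.0005,"ax":-0.04,"ay":0,"az":0,"claw":0},{"x":0,"y":-0.0036,"z":-0.0006,"ax":-0.05,"ay":0,"az":0,"claw":0}]'
python3 -m crank '[{"x":0,"y":-0.0008,"z":-0.0001,"ax":-0.011,"ay":0,"az":0,"claw":0},{"x":0,"y":-0.0016,"z":-0.0003,"ax":-0.022,"ay":0,"az":0,"claw":0},{"x":0,"y":-0.0024,"z":-0.0004,"ax":-0.033,"ay":0,"az":0,"claw":0},{"x":0,"y":-0.0032,"z":-0.0006,"ax":-0.044,"ay":0,"az":0,"claw":0},{"x":0,"y":-0.004,"z":-0.0007,"ax":-0.055,"ay":0,"az":0,"claw":0}]'
python3 -m crank '[{"x":0,"y":0,"z":0,"ax":0,"ay":0,"az":0,"claw":0},{"x":0,"y":0,"z":0,"ax":0,"ay":0,"az":0,"claw":0}]'
python3 - <<'E'
from h import *
p,d=imaging.snapshot("scene"); np.save("pics/s2.npy",d); cv2.imwrite("pics/s2.png",cv2.resize(p[150:320,80:360],None,fx=2.8,fy=2.8))
p,Q,o=wrist('w4'); print(o['position'],o['orientation'],o['contact_force'],o['moment'])
z=Q[...,2]; h=cv2.cvtColor(p,cv2.COLOR_BGR2HSV); Y=cv2.inRange(h,(18,110,40),(36,255,255))>0
P=Q[Y&(z>.002)&(z<.045)]; u=np.array([.035,.9994]); s=(P[:,:2]-[.4985,.0325])@u
for a in np.arange(-.2,.03,.02):
    k=(s>a)&(s<a+.02)
    if k.sum()>20: print(round(a+.01,3),np.round(np.percentile(P[k,2],[3,50,97]),4),np.round(P[k,0].min(),4),np.round(P[k,0].max(),4))
print("smax",np.percentile(s,99.7))
E
```

```text
time: 6.38
position: [0.4916, -0.1748, 0.073]
orientation: [3.089, -0.001, 3.105]
contact_force: [-0.1, 0.2, 5.9]
finger_gap: 0.0142
gripper_force: 99.2
time: 6.8
position: [0.4915, -0.1789, 0.0735]
orientation: [3.034, -0.001, 3.105]
contact_force: [-0.1, 0.5, 6.2]
finger_gap: 0.0146
gripper_force: 99.1
time: 6.97
position: [0.4914, -0.179, 0.0734]
orientation: [3.034, -0.001, 3.104]
contact_force: [-1.4, 1.8, 7.2]
finger_gap: 0.0146
gripper_force: 99.3
[ 0.49145325 -0.17899665  0.0734531 ] [ 3.03461879e+00 -8.92664911e-04  3.10433089e+00] [-0.57822937  1.38727205  6.62152936] [-0.4351233   0.11870499 -0.18597001]
-0.19 [0.0071 0.0089 0.0206] 0.4177 0.5172
-0.17 [0.009  0.0107 0.0222] 0.4185 0.5508
-0.15 [0.011  0.0127 0.024 ] 0.4193 0.5551
-0.13 [0.0131 0.016  0.0273] 0.42 0.5556
-0.11 [0.015  0.0168 0.0288] 0.4208 0.5681
-0.09 [0.017  0.0188 0.0315] 0.4216 0.5716
-0.07 [0.0192 0.0212 0.0336] 0.4226 0.5142
-0.05 [0.0211 0.0224 0.0239] 0.4233 0.526
-0.03 [0.0231 0.0245 0.0259] 0.518 0.5352
smax -0.03208001199477966
```

View pics/s2.png

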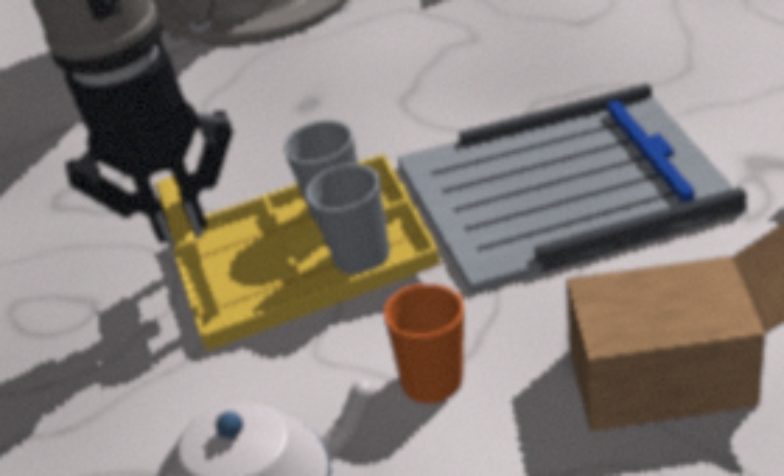

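The nose is up about 6° (floor slope 0.102), the tail is still on the counter, and the cups are standing. The image shows the rack's nose edge at (385,160)–(435,260), clear of the step and of the orange cup. Now I slide forward.

```bash
python3 -m crank '[{"x":0,"y":0.003,"z":0.0003,"ax":0,"ay":0,"az":0,"claw":0},{"x":0,"y":0.008,"z":0.0009,"ax":0,"ay":0,"az":0,"claw":0},{"x":0,"y":0.014,"z":0.0015,"ax":0,"ay":0,"az":0,"claw":0},{"x":0,"y":0.02,"z":0.0021,"ax":0,"ay":0,"az":0,"claw":0},{"x":0,"y":0.026,"z":0.0028,"ax":0,"ay":0,"az":0,"claw":0}]'
python3 -m crank '[{"x":0,"y":0.006,"z":0.0006,"ax":0,"ay":0,"az":0,"claw":0},{"x":0,"y":0.012,"z":0.0013,"ax":0,"ay":0,"az":0,"claw":0},{"x":0,"y":0.018,"z":0.0019,"ax":0,"ay":0,"az":0,"claw":0},{"x":0,"y":0.024,"z":0.0026,"ax":0,"ay":0,"az":0,"claw":0},{"x":0,"y":0.03,"z":0.0032,"ax":0,"ay":0,"az":0,"claw":0}]'
python3 -m crank '[{"x":0,"y":0.006,"z":0.0006,"ax":0,"ay":0,"az":0,"claw":0},{"x":0,"y":0.012,"z":0.0013,"ax":0,"ay":0,"az":0,"claw":0},{"x":0,"y":0.018,"z":0.0019,"ax":0,"ay":0,"az":0,"claw":0},{"x":0,"y":0.024,"z":0.0026,"ax":0,"ay":0,"az":0,"claw":0},{"x":0,"y":0.03,"z":0.0032,"ax":0,"ay":0,"az":0,"claw":0}]'
```

```text
time: 7.48
position: [0.4927, -0.1559, 0.0734]
orientation: [3.04, 0.001, 3.103]
contact_force: [-0.1, -7.4, 3.4]
finger_gap: 0.0147
gripper_force: 99.2
time: 7.9
position: [0.4939, -0.1259, 0.0734]
orientation: [3.04, 0.001, 3.103]
contact_force: [-1.1, -7.4, 4.1]
finger_gap: 0.0146
gripper_force: 99.3
time: 8.32
position: [0.495, -0.096, 0.0734]
orientation: [3.04, 0.001, 3.103]
contact_force: [0.0, -7.5, 5.4]
finger_gap: 0.0144
gripper_force: 99.5
```

```bash
python3 -m crank '[{"x":0,"y":0.005,"z":0.0005,"ax":0,"ay":0,"az":0,"claw":0},{"x":0,"y":0.01,"z":0.0011,"ax":0,"ay":0,"az":0,"claw":0},{"x":0,"y":0.015,"z":0.0016,"ax":0,"ay":0,"az":0,"claw":0},{"x":0,"y":0.019,"z":0.002,"ax":0,"ay":0,"az":0,"claw":0},{"x":0,"y":0.022,"z":0.0023,"ax":0,"ay":0,"az":0,"claw":0}]'
python3 -m crank '[{"x":0,"y":0.002,"z":0.0002,"ax":0,"ay":0,"az":0,"claw":0},{"x":0,"y":0.004,"z":0.0004,"ax":0,"ay":0,"az":0,"claw":0},{"x":0,"y":0.004,"z":0.0004,"ax":0,"ay":0,"az":0,"claw":0}]'
python3 - <<'E'
from h import *
p,Q,o=wrist('w5'); print(o['position'],o['orientation'],o['contact_force'],o['moment'])
z=Q[...,2]; h=cv2.cvtColor(p,cv2.COLOR_BGR2HSV); Y=cv2.inRange(h,(18,110,40),(36,255,255))>0
P=Q[Y&(z>.002)&(z<.045)]; u=np.array([.035,.9994]); s=(P[:,:2]-[.4985,.0325])@u
for a in np.arange(-.14,.14,.02):
    k=(s>a)&(s<a+.02)
    if k.sum()>20: print(round(a+.01,3),np.round(np.percentile(P[k,2],[3,50,97]),4),np.round(P[k,0].min(),4),np.round(P[k,0].max(),4))
print("s",np.percentile(s,[.3,99.7]))
E
```

```text
time: 8.73
position: [0.4959, -0.0738, 0.0734]
orientation: [3.04, 0.001, 3.103]
contact_force: [0.9, -9.3, 5.4]
finger_gap: 0.0146
gripper_force: 99.3
time: 8.98
position: [0.496, -0.0698, 0.0735]
orientation: [3.039, 0.001, 3.103]
contact_force: [0.6, -8.3, 5.6]
finger_gap: 0.014
gripper_force: 99.1
[ 0.49595342 -0.06975977  0.07346563] [3.03948723e+00 1.03742828e-03 3.10253614e+00] [ 0.55188107 -8.34293591  5.55555719] [-2.10450786  0.08081075 -0.0296409 ]
-0.11 [0.0053 0.0171 0.0308] 0.4216 0.5066
-0.09 [0.006  0.0081 0.0315] 0.422 0.5134
-0.07 [0.008  0.0097 0.0214] 0.4227 0.538
-0.05 [0.01   0.0117 0.0231] 0.4235 0.5595
-0.03 [0.012  0.0141 0.0269] 0.4242 0.56
-0.01 [0.0145 0.016  0.0279] 0.425 0.5687
0.01 [0.0159 0.0176 0.03  ] 0.4258 0.5763
0.03 [0.0179 0.02   0.0323] 0.4265 0.5759
0.05 [0.0195 0.0216 0.0332] 0.4273 0.525
0.07 [0.0108 0.0232 0.0249] 0.4279 0.5358
0.09 [0.0238 0.0248 0.0261] 0.531 0.5393
s [-0.1095622   0.07567286]
```

View pics/w5.png

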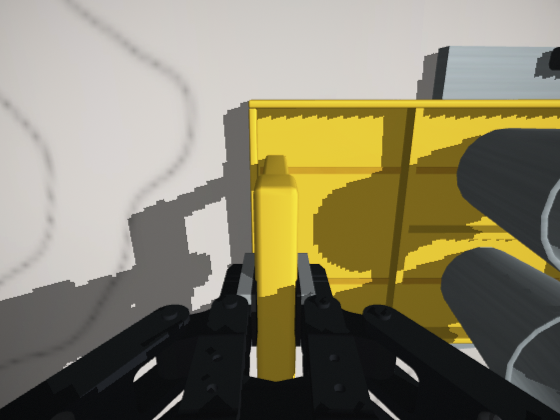

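The tail is at s≈−111 mm and on the counter, and the nose is 88 mm past the step with its underside on the edge. The cups (at (520,170) and (510,290)) are standing. Next I raise the tail about the step edge.

```bash
python3 -m crank '[{"x":0,"y":0.0008,"z":-0.0009,"ax":0.0103,"ay":0,"az":0,"claw":0},{"x":0,"y":0.0015,"z":-0.0018,"ax":0.0206,"ay":0,"az":0,"claw":0},{"x":0,"y":0.0023,"z":-0.0026,"ax":0.031,"ay":0,"az":0,"claw":0},{"x":0,"y":0.0031,"z":-0.0035,"ax":0.0413,"ay":0,"az":0,"claw":0},{"x":0,"y":0.0038,"z":-0.0044,"ax":0.0516,"ay":0,"az":0,"claw":0}]'
python3 -m crank '[{"x":0,"y":0.0008,"z":-0.001,"ax":0.01,"ay":0,"az":0,"claw":0},{"x":0,"y":0.0015,"z":-0.0019,"ax":0.02,"ay":0,"az":0,"claw":0},{"x":0,"y":0.0022,"z":-0.0029,"ax":0.03,"ay":0,"az":0,"claw":0},{"x":0,"y":0.003,"z":-0.0038,"ax":0.04,"ay":0,"az":0,"claw":0},{"x":0,"y":0.0037,"z":-0.0048,"ax":0.05,"ay":0,"az":0,"claw":0}]'
python3 -m crank '[{"x":0,"y":0,"z":0,"ax":0,"ay":0,"az":0,"claw":0},{"x":0,"y":0,"z":0,"ax":0,"ay":0,"az":0,"claw":0}]'
python3 -c "
from h import *
o=monitor.get_obs(); print(o['orientation'],o['moment'])"
```

```text
time: 9.45
position: [0.4959, -0.0664, 0.0782]
orientation: [3.091, 0.001, 3.102]
contact_force: [-0.3, -9.5, 4.8]
finger_gap: 0.0144
gripper_force: 99.1
time: 9.87
position: [0.4959, -0.0622, 0.083]
orientation: [3.14, 0.0, 3.103]
contact_force: [0.9, -6.1, 1.0]
finger_gap: 0.0146
gripper_force: 98.4
time: 10.03
position: [0.4959, -0.0616, 0.0829]
orientation: [3.139, -0.0, 3.104]
contact_force: [0.9, -4.7, 2.0]
finger_gap: 0.0147
gripper_force: 98.6
[ 3.13944067e+00 -7.68956439e-05  3.10363787e+00] [-1.2243097  -0.30247068  0.00323865]
```

Level on the board with light contact. Sliding on between the cheeks to about 20 mm before the expected stop.

```bash
python3 -m crank '[{"x":0,"y":0.003,"z":0,"ax":0,"ay":0,"az":0,"claw":0},{"x":0,"y":0.008,"z":0,"ax":0,"ay":0,"az":0,"claw":0},{"x":0,"y":0.014,"z":0,"ax":0,"ay":0,"az":0,"claw":0},{"x":0,"y":0.02,"z":0,"ax":0,"ay":0,"az":0,"claw":0},{"x":0,"y":0.026,"z":0,"ax":0,"ay":0,"az":0,"claw":0}]'
python3 -m crank '[{"x":0,"y":0.006,"z":0,"ax":0,"ay":0,"az":0,"claw":0},{"x":0,"y":0.012,"z":0,"ax":0,"ay":0,"az":0,"claw":0},{"x":0,"y":0.018,"z":0,"ax":0,"ay":0,"az":0,"claw":0},{"x":0,"y":0.024,"z":0,"ax":0,"ay":0,"az":0,"claw":0},{"x":0,"y":0.03,"z":0,"ax":0,"ay":0,"az":0,"claw":0}]'
python3 -m crank '[{"x":0,"y":0.006,"z":0,"ax":0,"ay":0,"az":0,"claw":0},{"x":0,"y":0.012,"z":0,"ax":0,"ay":0,"az":0,"claw":0},{"x":0,"y":0.018,"z":0,"ax":0,"ay":0,"az":0,"claw":0},{"x":0,"y":0.024,"z":0,"ax":0,"ay":0,"az":0,"claw":0},{"x":0,"y":0.03,"z":0,"ax":0,"ay":0,"az":0,"claw":0}]'
python3 -m crank '[{"x":0,"y":0.002,"z":0,"ax":0,"ay":0,"az":0,"claw":0},{"x":0,"y":0.003,"z":0,"ax":0,"ay":0,"az":0,"claw":0},{"x":0,"y":0.004,"z":0,"ax":0,"ay":0,"az":0,"claw":0},{"x":0,"y":0.005,"z":0,"ax":0,"ay":0,"az":0,"claw":0},{"x":0,"y":0.006,"z":0,"ax":0,"ay":0,"az":0,"claw":0}]'
python3 - <<'E'
from h import *
p,d=imaging.snapshot("top"); cv2.imwrite("pics/t3.png",cv2.resize(p[180:310,190:420],None,fx=3,fy=3))
E
```

```text
time: 10.45
position: [0.4967, -0.0367, 0.0832]
orientation: [3.14, -0.0, 3.102]
contact_force: [-0.2, -7.5, 6.3]
finger_gap: 0.0147
gripper_force: 99.0
time: 10.87
position: [0.4976, -0.0067, 0.0832]
orientation: [3.14, -0.001, 3.102]
contact_force: [0.1, -8.7, 5.6]
finger_gap: 0.0145
gripper_force: 99.1
time: 11.28
position: [0.4986, 0.0232, 0.0832]
orientation: [3.14, -0.001, 3.102]
contact_force: [0.0, -7.3, 5.4]
finger_gap: 0.0145
gripper_force: 99.0
time: 11.7
position: [0.4988, 0.029, 0.0832]
orientation: [3.14, -0.001, 3.103]
contact_force: [0.8, -7.6, 5.5]
finger_gap: 0.0144
gripper_force: 99.0
```

View pics/t3.png

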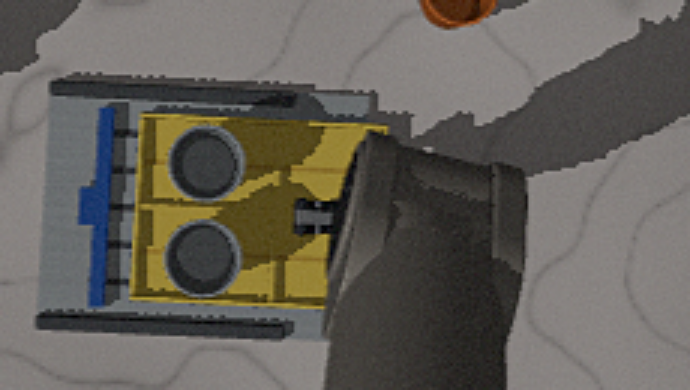

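The rack sits centred between the cheeks (y≈85 and 325 in the crop). There is still a gap of about 20 px (≈15 mm) from the nose edge at x≈138 to the blue bar at x≈112. Sliding friction reads about 7.5 N, so I now creep forward.

```bash
python3 -m crank '[{"x":0,"y":0.001,"z":0,"ax":0,"ay":0,"az":0,"claw":0},{"x":0,"y":0.002,"z":0,"ax":0,"ay":0,"az":0,"claw":0},{"x":0,"y":0.003,"z":0,"ax":0,"ay":0,"az":0,"claw":0},{"x":0,"y":0.004,"z":0,"ax":0,"ay":0,"az":0,"claw":0},{"x":0,"y":0.005,"z":0,"ax":0,"ay":0,"az":0,"claw":0}]'
python3 -m crank '[{"x":0,"y":0.001,"z":0,"ax":0,"ay":0,"az":0,"claw":0},{"x":0,"y":0.002,"z":0,"ax":0,"ay":0,"az":0,"claw":0},{"x":0,"y":0.003,"z":0,"ax":0,"ay":0,"az":0,"claw":0},{"x":0,"y":0.004,"z":0,"ax":0,"ay":0,"az":0,"claw":0}]'
python3 -m crank '[{"x":0,"y":0.0005,"z":0,"ax":0,"ay":0,"az":0,"claw":0},{"x":0,"y":0.001,"z":0,"ax":0,"ay":0,"az":0,"claw":0},{"x":0,"y":0.0015,"z":0,"ax":0,"ay":0,"az":0,"claw":0},{"x":0,"y":0.002,"z":0,"ax":0,"ay":0,"az":0,"claw":0}]'
```

```text
time: 12.17
position: [0.499, 0.034, 0.0832]
orientation: [3.14, -0.001, 3.103]
contact_force: [-0.4, -6.8, 6.1]
finger_gap: 0.0145
gripper_force: 99.0
time: 12.5
position: [0.4991, 0.038, 0.0832]
orientation: [3.14, -0.001, 3.103]
contact_force: [0.1, -7.9, 5.9]
finger_gap: 0.014
gripper_force: 99.0
time: 12.83
position: [0.4992, 0.04, 0.0832]
orientation: [3.14, -0.001, 3.103]
contact_force: [-1.0, -8.4, 5.4]
finger_gap: 0.0147
gripper_force: 99.0
```

```bash
python3 -m crank '[{"x":0,"y":0.0005,"z":0,"ax":0,"ay":0,"az":0,"claw":0},{"x":0,"y":0.001,"z":0,"ax":0,"ay":0,"az":0,"claw":0},{"x":0,"y":0.0015,"z":0,"ax":0,"ay":0,"az":0,"claw":0},{"x":0,"y":0.002,"z":0,"ax":0,"ay":0,"az":0,"claw":0}]'
python3 -m crank '[{"x":0,"y":0.0005,"z":0,"ax":0,"ay":0,"az":0,"claw":0},{"x":0,"y":0.001,"z":0,"ax":0,"ay":0,"az":0,"claw":0},{"x":0,"y":0.0015,"z":0,"ax":0,"ay":0,"az":0,"claw":0},{"x":0,"y":0.002,"z":0,"ax":0,"ay":0,"az":0,"claw":0}]'
```

```text
time: 13.17
position: [0.4992, 0.0419, 0.0832]
orientation: [3.14, -0.001, 3.102]
contact_force: [-0.5, -8.1, 5.6]
finger_gap: 0.0141
gripper_force: 99.0
time: 13.5
position: [0.4993, 0.0439, 0.0832]
orientation: [3.14, -0.001, 3.103]
contact_force: [0.1, -8.5, 5.8]
finger_gap: 0.0148
gripper_force: 99.0
```

```bash
python3 -m crank '[{"x":0,"y":0.0005,"z":0,"ax":0,"ay":0,"az":0,"claw":0},{"x":0,"y":0.001,"z":0,"ax":0,"ay":0,"az":0,"claw":0},{"x":0,"y":0.0015,"z":0,"ax":0,"ay":0,"az":0,"claw":0}]'
```

```text
time: 13.75
position: [0.4993, 0.0454, 0.0832]
orientation: [3.14, -0.001, 3.103]
contact_force: [0.2, -8.1, 5.7]
finger_gap: 0.0143
gripper_force: 99.0
```

```bash
python3 -m crank '[{"x":0,"y":0.0005,"z":0,"ax":0,"ay":0,"az":0,"claw":0},{"x":0,"y":0.001,"z":0,"ax":0,"ay":0,"az":0,"claw":0},{"x":0,"y":0.0015,"z":0,"ax":0,"ay":0,"az":0,"claw":0}]'
```

```text
time: 14.0
position: [0.4994, 0.0469, 0.0832]
orientation: [3.14, -0.001, 3.103]
contact_force: [-0.5, -8.7, 6.0]
finger_gap: 0.0147
gripper_force: 99.0
```

```bash
python3 -m crank '[{"x":0,"y":0.0004,"z":0,"ax":0,"ay":0,"az":0,"claw":0},{"x":0,"y":0.0008,"z":0,"ax":0,"ay":0,"az":0,"claw":0},{"x":0,"y":0.001,"z":0,"ax":0,"ay":0,"az":0,"claw":0}]'
```

```text
time: 14.25
position: [0.4994, 0.0479, 0.0832]
orientation: [3.14, -0.001, 3.103]
contact_force: [0.8, -8.0, 5.6]
finger_gap: 0.0144
gripper_force: 99.0
```

```bash
cat > ok.py <<'E'
from plant import monitor; import sys
f=monitor.get_obs()['contact_force'][1]; sys.exit(f<-11.5)
E
python3 -m crank '[{"x":0,"y":0.0004,"z":0,"ax":0,"ay":0,"az":0,"claw":0},{"x":0,"y":0.0008,"z":0,"ax":0,"ay":0,"az":0,"claw":0}]' && python3 ok.py &&
python3 -m crank '[{"x":0,"y":0.0004,"z":0,"ax":0,"ay":0,"az":0,"claw":0},{"x":0,"y":0.0008,"z":0,"ax":0,"ay":0,"az":0,"claw":0}]' && python3 ok.py &&
python3 -m crank '[{"x":0,"y":0.0004,"z":0,"ax":0,"ay":0,"az":0,"claw":0},{"x":0,"y":0.0008,"z":0,"ax":0,"ay":0,"az":0,"claw":0}]' && python3 ok.py &&
python3 -m crank '[{"x":0,"y":0.0004,"z":0,"ax":0,"ay":0,"az":0,"claw":0},{"x":0,"y":0.0008,"z":0,"ax":0,"ay":0,"az":0,"claw":0}]' && python3 ok.py &&
python3 -m crank '[{"x":0,"y":0.0004,"z":0,"ax":0,"ay":0,"az":0,"claw":0},{"x":0,"y":0.0008,"z":0,"ax":0,"ay":0,"az":0,"claw":0}]'
```

```text
time: 14.42
position: [0.4994, 0.0487, 0.0832]
orientation: [3.14, -0.001, 3.102]
contact_force: [-0.1, -7.5, 5.2]
finger_gap: 0.0148
gripper_force: 99.0False
```

```bash
sed -i 's/sys.exit(f<-11.5)/sys.exit(int(f<-11.5))/' ok.py
python3 -m crank '[{"x":0,"y":0.0004,"z":0,"ax":0,"ay":0,"az":0,"claw":0},{"x":0,"y":0.0008,"z":0,"ax":0,"ay":0,"az":0,"claw":0}]' && python3 ok.py &&
python3 -m crank '[{"x":0,"y":0.0004,"z":0,"ax":0,"ay":0,"az":0,"claw":0},{"x":0,"y":0.0008,"z":0,"ax":0,"ay":0,"az":0,"claw":0}]' && python3 ok.py &&
python3 -m crank '[{"x":0,"y":0.0004,"z":0,"ax":0,"ay":0,"az":0,"claw":0},{"x":0,"y":0.0008,"z":0,"ax":0,"ay":0,"az":0,"claw":0}]' && python3 ok.py &&
python3 -m crank '[{"x":0,"y":0.0004,"z":0,"ax":0,"ay":0,"az":0,"claw":0},{"x":0,"y":0.0008,"z":0,"ax":0,"ay":0,"az":0,"claw":0}]' && python3 ok.py &&
python3 -m crank '[{"x":0,"y":0.0004,"z":0,"ax":0,"ay":0,"az":0,"claw":0},{"x":0,"y":0.0008,"z":0,"ax":0,"ay":0,"az":0,"claw":0}]'
```

```text
time: 14.58
position: [0.4995, 0.0495, 0.0832]
orientation: [3.141, -0.001, 3.103]
contact_force: [-1.1, -7.3, 5.0]
finger_gap: 0.0148
gripper_force: 99.0
time: 14.75
position: [0.4995, 0.0501, 0.0832]
orientation: [3.141, -0.001, 3.102]
contact_force: [-0.8, -9.4, 6.6]
finger_gap: 0.0147
gripper_force: 99.0
time: 14.92
position: [0.4995, 0.0502, 0.0832]
orientation: [3.142, -0.001, 3.102]
contact_force: [-0.5, -10.7, 5.5]
finger_gap: 0.0145
gripper_force: 99.0
time: 15.08
position: [0.4995, 0.0502, 0.0832]
orientation: [-3.141, -0.001, 3.101]
contact_force: [-0.9, -13.4, 5.9]
finger_gap: 0.0145
gripper_force: 99.1
```

Contact found: motion stopped at y = 0.0502 and the force rose gently from about 8 to 13 N. That matches the camera's estimate of the stop. I ease off the command and release.

```bash
python3 -m crank '[{"x":0,"y":-0.0004,"z":-0.0004,"ax":0,"ay":0,"az":0,"claw":0},{"x":0,"y":-0.0008,"z":-0.0008,"ax":0,"ay":0,"az":0,"claw":0},{"x":0,"y":-0.0008,"z":-0.0008,"ax":0,"ay":0,"az":0,"claw":0}]' 30
python3 -m crank '[{"x":0,"y":0,"z":0,"ax":0,"ay":0,"az":0,"claw":0.25},{"x":0,"y":0,"z":0,"ax":0,"ay":0,"az":0,"claw":0.35},{"x":0,"y":0,"z":0,"ax":0,"ay":0,"az":0,"claw":0.5},{"x":0,"y":0,"z":0,"ax":0,"ay":0,"az":0,"claw":0.65},{"x":0,"y":0,"z":0,"ax":0,"ay":0,"az":0,"claw":0.65}]'
python3 -m crank '[{"x":0,"y":0,"z":-0.01,"ax":0,"ay":0,"az":0,"claw":0.65},{"x":0,"y":0,"z":-0.03,"ax":0,"ay":0,"az":0,"claw":0.65},{"x":0,"y":0,"z":-0.06,"ax":0,"ay":0,"az":0,"claw":0.65},{"x":0,"y":0,"z":-0.1,"ax":0,"ay":0,"az":0,"claw":0.65},{"x":0,"y":0,"z":-0.14,"ax":0,"ay":0,"az":0,"claw":0.65}]'
python3 -m crank '[{"x":0.01,"y":-0.03,"z":-0.01,"ax":0,"ay":0,"az":0,"claw":0.65},{"x":0.02,"y":-0.06,"z":-0.02,"ax":0,"ay":0,"az":0,"claw":0.65},{"x":0.02,"y":-0.06,"z":-0.02,"ax":0,"ay":0,"az":0,"claw":0.65},{"x":0.02,"y":-0.06,"z":-0.02,"ax":0,"ay":0,"az":0,"claw":0.65}]'
python3 - <<'E'
from h import *
p,Q,o=wrist('w6'); z=Q[...,2]; h=cv2.cvtColor(p,cv2.COLOR_BGR2HSV); Y=cv2.inRange(h,(18,110,40),(36,255,255))>0
u=np.array([.035,.9994])
P=Q[Y&(z>.02)&(z<.035)]; print("rim",rect(P),np.median(P[:,2]),"nose s",np.percentile((P[:,:2]-[.4985,.0325])@u,99.5))
P=Q[Y&(z>.088)]; print("bar",rect(P),np.median(P[:,2]))
E
```

```text
time: 15.33
position: [0.4995, 0.0503, 0.0836]
orientation: [-3.141, -0.001, 3.102]
contact_force: [1.8, -10.2, -1.7]
finger_gap: 0.0146
gripper_force: 98.1
time: 15.75
position: [0.5003, 0.0537, 0.084]
orientation: [3.138, -0.001, 3.105]
contact_force: [-0.6, -0.5, -0.4]
finger_gap: 0.0555
gripper_force: 0.0
time: 16.17
position: [0.4998, 0.0521, 0.2257]
orientation: [3.139, -0.002, 3.103]
contact_force: [1.6, -0.3, -0.8]
finger_gap: 0.0555
gripper_force: 0.0
time: 16.5
position: [0.4781, -0.0082, 0.2452]
orientation: [3.136, 0.002, 3.1]
contact_force: [-0.3, 0.5, -0.1]
finger_gap: 0.0559
gripper_force: 0.0
rim (array([503.7, 136.5]), array([201.1, 150.1]), 87.86) 0.027913721432910182 nose s 0.20268160963253617
bar (array([480.3, 101.9]), array([ 87.5, 156. ]), 18.65) 0.09813382730647585
```

View pics/w6.png

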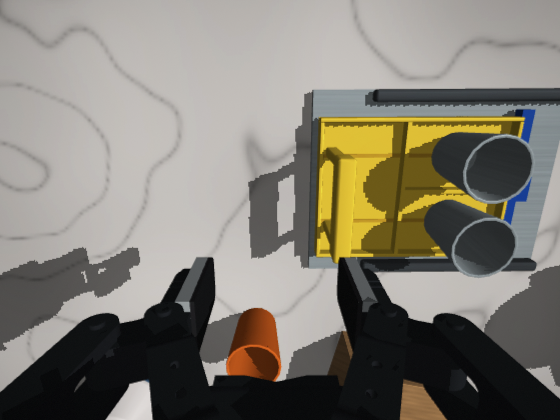

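The rack lies level on the board (rim at 27.9 mm) between the cheeks, with its nose (522,120)–(508,240) against the blue bar. Both cups are standing and the gripper is clear.

```bash
python3 -c "
from plant import order
print(order.finish_job())"
```

```text
the job is handed in; nothing more can be done
None
```

The rack, with both cups standing in it, now sits on the drainboard between the cheeks, gently touching the blue stop bar. It is released with the gripper clear, and the job was handed in at about 17 s.

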